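# Unhook the bearing housing past the sprung keeper and nest it

## Robot

A 6-joint arm with a two-finger parallel gripper is mounted at the origin on the work surface. World frame = base frame: x ahead of the robot, y to its left, z up, the work surface at z = 0. Lengths are in m, angles in rad, forces in N, time in s.
With the tool pointing down it reaches from about 0.275 to 1 m from the base axis. Payload 8.4 kg.
Tool frame: the origin (TCP) lies between the finger pads; the fingertips stand 14 mm ahead of it and the grasp point (between the pads) lies 5 mm behind it; z points along the fingers, y is the line along which they close (so a half turn about z gives the same grasp; the last joint's range is limited). The gripper opens to 85 mm and grips with 20 to 120 N. Pads are 22 mm wide; open, the fingers measure 114 mm over their backs; the gripper's body (76 mm by 85 mm) begins 54 mm behind the grasp point. The pads swing forward as they close: fully open they stand 13 mm farther back than shut.
Start: joints at [-1.123, 0.353, 1.633, -0, 1.155, -0.002], TCP at [0.272, -0.563, 0.245] pointing down, gripper open.
Joint ranges: [-2.63, 2.63], [-0.92, 2.1], [0.06, 2.66], [-1.3, 4.44], [0, 2.69], [-3.02, 3.02]. Speed limits (rad/s): [2.22, 2.22, 2.79, 3.14, 3.14, 3.14].

## Interface

Orientations are given as [roll, pitch, yaw] about the fixed x, y, z axes, in that order (R = Rz(yaw) Ry(pitch) Rx(roll)).
In Python, from station import r, camera, camera_info, models gives the robot as it stands.
- The arm moves only by the tool play_rows, never from a script. Its argument "plan" is a list that holds one entry, the list of rows, each a list of 6 numbers: the shift along the tool's x, y, z in m, then the turn, a rotation vector about the tool's x, y, z in rad. In form: [[[dx, dy, dz, rx, ry, rz], ...]]. A call has 1 to 20 rows; each row shifts and turns the commanded pose from where the row before left it, along the tool's axes as they then stand; what a row does not reach is not made up. A row lasts 1/10 s, in which the tool goes at most 50 mm and 8.59 degrees, less where a joint would pass 70% of its speed; a pose out of reach is approached as far as the arm can. A call with a gripper value outside its range is refused whole. "hand" is the opening, from 0 (shut) to 1 (fully open), set as the call begins (left out, the last holds). The fingers move at their own pace and stop on an object; the grip force is fixed at half the most. Time passes only in rows, so rows that do not move let the fingers close. It gives the time, the measured TCP pose, the force, the opening and the grip force at its end, in the units of the state.
- r.get_state(): the state, without advancing time (a new reading comes with each control period).
- camera(name): name is "side" or "top" or "wrist"; returns (picture, depth): 400x640x3 uint8, red, green, blue; 400x640 float32, m along the optical axis (not along the pixel's ray), 0 where there is no reading.
- camera_info(name): a dict with "fx", "fy", "cx", "cy" (pixels), "dist" ([k1, k2, p1, p2, k3] as OpenCV has them; the pictures are not rectified), "extrinsics" (4x4, takes a point from world to camera coordinates); the wrist camera has in their place "mount" (4x4, takes a point from camera to tool coordinates, whose origin is the TCP and whose axes are the flange's). Camera axes: x right, y up, looking along -z (the intrinsics and any distortion apply to the point x, -y, -z); pixel columns grow to the right and rows downward; lengths in m; the calibration is good to about 2 mm. A picture is of the moment at which its call begins: read the wrist's pose just before it. camera_info takes no time and is no camera call.
- r.finish_job(): hands the job in; it is judged then, once.
Trained networks look in the newest picture that a camera, given by its name, has taken for a name from the list of things; names that differ only in an ending like _2 or _b are one class to them, and where a whole thing is asked for, a point or a joint stands for the part that bears it (a point fixed in the world has none). Each returns a list of dicts, best first, with "p" (0 to 1); they miss things now and then, are a little off and sometimes report something else, mostly with a low value. They report only what shows in the picture. A call takes as long as a camera call.
- models.masks_of(camera, target): "pixels" (400x640 bool, what is visible of it).
- models.spot_point(camera, target): "position" ([x, y, z] in m, in world coordinates, good to about 4 mm: a listed point, or the origin of a listed thing).
The state is a dict: "time": time; "qpos": joint angles; "joint_vel": joint speeds; "tau": joint torques, N m; "position": TCP position; "orientation": TCP orientation; "force": force on the tool from outside, world axes, zero at the start; "ft_torque": the same for the moment, N m; "opening": finger opening in m; "grip_force": force on a finger pad.
Only numpy, scipy, OpenCV 4.12 (cv2) and the standard library are available. Lean on these libraries where they do the work, as an engineer would, in place of code of your own. Each camera call takes 0.05 s, during which the arm holds its last target. There are 200 camera calls.

## Task

Take the bearing housing off the bench hook: press its bail bar back along the hook so that it opens the sprung keeper, until you feel the rubber buffers, then lift the bar over the lip and draw it off over the nose, without forcing the hook and without the gripper touching the hook or its stand. Set it gently down, upright and fully seated, in the empty round packing nest and let go, leaving the other things where they are.

Things in the scene. Friction and masses are not known exactly. Their poses are not given: they have to be found in the camera images.
- housing: The part: round aluminium bearing housing, 60 mm diameter, 36 mm high, 0.3 to 0.65 kg, with a rigid upright steel bail on top. Origin at the centre of its flat underside; z up through the bail's middle; y along the bail's cross bar. It starts hanging on the hook by that bar, its axes within 0.1 rad of the stand's.
- bar (a point): Middle of the bail's cross bar: round, 8 mm thick, along the housing's y, 122 mm above the underside. In the bowl of the hook at the start, free to slide along it.
- grip (a point): Where to grip the bail: 118 mm above the underside. Its two flat upright straps (each 4 mm thick, 16 mm wide along x, from 32 to 132 mm height) have outer faces 52 mm apart across y. Grip both together from above, closing along the housing's y, so that the hook is between the fingers. Nothing stands outside the straps.
- stand: Fixed grey bench stand carrying the steel hook. Origin at table height, z up; its x points from the hook's nose back to the post (roughly away from the robot). Base plate 190 x 110 x 10 mm centred at x = +30 mm; post 30 x 36 mm at x = +85 mm, 175 mm high. The gripper must not touch stand or hook; they take at most 20 N from the housing.
- hookmark (a point): Point of the stand 165 mm above the table, level with the bowl floor; axes as the stand's. The hook is 24 mm wide (y), from 14 mm below to 28 mm above this level. It is clamped up to 13 mm forward or back on its stand; this setting is NOT reported. Mean setting: nose at x = -46 to -38 mm, lip from there to x = 0, keeper behind it. The bar starts at about x = -19 mm.
- lip (a point): Mean rear edge of the lip (true one up to 13 mm off in x). The lip covers the bar, 9 mm above it: slide the bar to the stand's +x until behind the lip, lift it straight up 34 to 50 mm (the hook is then still inside the bail), draw it off in -x by 80 mm or more. The way up is shut by the keeper, a brass flap hinged at its foot: the bar swings it back with 2 to 6 N; it springs shut.
- buffer (a point): Mean front of two rubber buffers behind the keeper (true one up to 13 mm off in x), sprung at 8 N per mm over 4 mm. Where the bar meets them it is 3 mm clear of the lip. So press slowly, 13 to 40 mm by feel, until the push has risen by 10 to 13 N (keeper and buffers together; over 20 N on the hook is too much), and lift there, still pressed back (easing 1 mm is fine).
- nest: The empty packing nest, fixed: grey block 96 x 96 x 10 mm with a round rim 12 mm high on it, clear inside diameter 72 mm. Origin at table height under its centre.
- nest_floor (a point): Centre of the empty nest's round floor, 10 mm above the table; the housing's underside goes here, gently: under 40 N.
- nest_full: The other fixed nest, same shape, holding the pulley; origin at table height under its centre. The two nests can be in either place.
- pulley: Bystander: loose aluminium pulley, 60 mm diameter, 40 mm high, sitting in the full nest; origin under its centre.
- driver: Bystander: loose screwdriver lying on the bench; origin under its middle.
- jar: Bystander: loose closed jar, 52 mm diameter, 70 mm high; origin under its centre.

How it is judged:
By the outcome, as a careful person would: the job done as asked, in the order asked, and still so for the second after the job is handed in, with the robot touching nothing.
It also fails if it takes over 48 s, if anything falls off the work surface, if the arm or the gripper's body presses on something with over 40 N, if the wrist force passes 120 N, or if a joint passes its speed limit or range.

## Working session

There is one attempt and no reset: what is moved stays moved. The work goes in short steps, Python scripts to look and compute and a tool call to move; the robot and the scene stay as the last step left them, time stands still between calls to the robot, and variables do not carry over. Pictures are saved under pics/ and viewed, at most 10 in all, crops included, and the job is handed in when it is done.

Besides the shell and the picture viewer there is one more tool, called after "Emit:" as a command line: name --argument value ..., lists and objects as JSON in quotes. play_rows: Moves the arm, as the interface text tells. Its arguments: {"type":"object","properties":{"plan":{"type":"array","items":{"type":"array","items":{"type":"array","items":{"type":"number"}}}},"hand":{"type":"number"}},"required":["plan"]}

```bash
mkdir -p pics; cat > h.py <<'E'
import numpy as np, cv2
from station import r, camera, camera_info, models
from scipy.spatial.transform import Rotation as R
def cloud(name,st=None):
    if st is None: st=r.get_state()
    img,d=camera(name); ci=camera_info(name)
    K=np.array([[ci['fx'],0,ci['cx']],[0,ci['fy'],ci['cy']],[0,0,1.]])
    v,u=np.mgrid[0:400,0:640]
    p=cv2.undistortPoints(np.stack([u,v],-1).reshape(-1,1,2).astype(float),K,np.array(ci['dist'])).reshape(400,640,2)
    P=np.stack([p[...,0]*d,-p[...,1]*d,-d,np.ones_like(d)],-1)
    if 'extrinsics' in ci: T=np.linalg.inv(np.array(ci['extrinsics']))
    else:
        T=np.eye(4); T[:3,:3]=R.from_euler('xyz',st['orientation']).as_matrix(); T[:3,3]=st['position']; T=T@np.array(ci['mount'])
    return img,d,(P@T.T)[...,:3]
def save(img,f): cv2.imwrite('pics/'+f,cv2.cvtColor(img,cv2.COLOR_RGB2BGR))
E
python3 - <<'E'
from h import *
np.set_printoptions(precision=4,suppress=True)
print(r.get_state())
ims=[]
for c in ['side','top']:
    img,d,P=cloud(c); save(img,c+'0.png')
    np.savez(c+'0.npz',img=img,d=d,P=P)
    for t in ['housing','bar','grip','stand','hookmark','lip','buffer','nest','nest_floor','nest_full','pulley','jar','driver']:
        o=models.spot_point(c,t)
        print(c,t,[(np.round(x['position'],4).tolist(),round(float(x['p']),2)) for x in o[:2]])
print(r.get_state()['time'])
E
```

```text
{'time': 0.0, 'qpos': array([-1.1234,  0.3537,  1.6341,  0.    ,  1.1552, -0.0024]), 'joint_vel': array([-0.0007, -0.001 , -0.0004,  0.0002, -0.0014, -0.0013]), 'tau': array([ -0.0008, -60.5244, -34.2064,  -0.0001,   0.0095,  -0.    ]), 'position': array([ 0.2715, -0.5624,  0.2446]), 'orientation': array([-3.1402, -0.    ,  0.4498]), 'force': array([-0.2876,  0.4637,  0.075 ]), 'ft_torque': array([-0.0183, -0.0146,  0.0439]), 'grip_force': 0.0, 'opening': 0.08537317166440482}
side housing [([0.5481, 0.1602, 0.0456], 0.61)]
side bar [([0.5491, 0.1577, 0.1672], 0.74)]
side grip [([0.5511, 0.1609, 0.1642], 0.9)]
side stand [([0.5735, 0.1613, -0.0002], 0.66)]
side hookmark [([0.5695, 0.163, 0.1661], 0.94), ([0.554, 0.1585, 0.1607], 0.73)]
side lip [([0.5713, 0.1601, 0.1894], 0.72)]
side buffer [([0.5795, 0.1627, 0.1757], 0.76)]
side nest [([0.4965, -0.2547, -0.0017], 0.71)]
side nest_floor [([0.4927, -0.2545, 0.0073], 0.79)]
side nest_full [([0.5469, -0.0906, 0.0025], 0.6), ([0.5778, 0.1623, 0.1762], 0.44)]
side pulley [([0.5454, -0.0975, 0.0085], 0.52)]
side jar [([0.3686, 0.3067, -0.0014], 0.97), ([0.5505, 0.163, 0.1635], 0.38)]
side driver [([0.6972, -0.1205, -0.0024], 0.83)]
top housing [([0.5523, 0.1595, 0.0459], 0.81)]
top bar [([0.5541, 0.1589, 0.1729], 0.72)]
top grip [([0.553, 0.1595, 0.1648], 0.76), ([0.5828, 0.1607, 0.1759], 0.37)]
top stand [([0.5733, 0.1616, 0.0049], 0.83)]
top hookmark [([0.5676, 0.1592, 0.1671], 0.92), ([0.4899, -0.2563, 0.0072], 0.55)]
top lip [([0.5711, 0.1564, 0.1887], 0.64)]
top buffer [([0.5801, 0.1626, 0.1754], 0.75), ([0.5681, 0.1611, 0.1692], 0.68)]
top nest [([0.4945, -0.2558, -0.0013], 0.88)]
top nest_floor [([0.4908, -0.2558, 0.0051], 0.88), ([0.5522, 0.158, 0.0449], 0.3)]
top nest_full [([0.5505, -0.0939, 0.0026], 0.91)]
top pulley [([0.5461, -0.0924, 0.008], 0.69)]
top jar [([0.3757, 0.3018, 0.0004], 0.69)]
top driver [([0.7041, -0.1194, 0.0002], 0.86)]
1.4
```

View pics/side0.png

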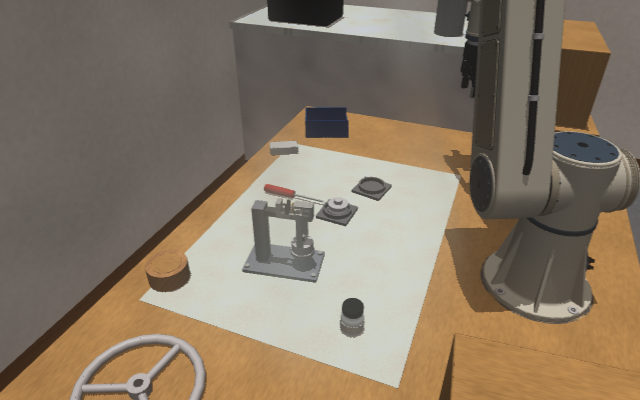

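View pics/top0.png

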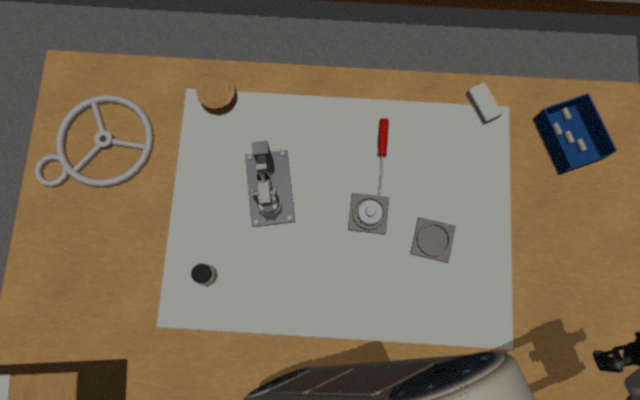

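```bash
python3 - <<'E'
import numpy as np,cv2
np.set_printoptions(precision=4,suppress=True)
d=np.load('top0.npz');P=d['P'].reshape(-1,3);ok=d['d'].reshape(-1)>0;P=P[ok]
def sel(x0,x1,y0,y1,z0,z1): return P[(P[:,0]>x0)&(P[:,0]<x1)&(P[:,1]>y0)&(P[:,1]<y1)&(P[:,2]>z0)&(P[:,2]<z1)]
b=sel(.4,.8,.05,.27,.006,.016); print('base',len(b),cv2.minAreaRect(b[:,:2].astype(np.float32)),b[:,2].mean())
p=sel(.62,.72,.05,.27,.16,.19); print('posttop',len(p),cv2.minAreaRect(p[:,:2].astype(np.float32)))
s=sel(.50,.60,.10,.22,.15,.21);
for sg in (-1,1):
    q=s[(sg*(s[:,1]-.16)>.018)&(sg*(s[:,1]-.16)<.035)&(s[:,2]>.165)]; print('strap',sg,len(q),q.mean(0),q.min(0),q.max(0))
h=sel(.5,.65,.145,.175,.185,.20);print('hooktop',len(h),h.min(0),h.max(0),h.mean(0))
n=sel(.42,.57,-.34,-.17,.005,.03);print('nest',len(n),cv2.minAreaRect(n[:,:2].astype(np.float32)))
m=n[n[:,2]>.018];print('rim',len(m),cv2.minEnclosingCircle(m[:,:2].astype(np.float32)),m[:,2].mean())
E
```

```text
base 1965 ((0.6008197069168091, 0.1589050590991974), (0.2176908254623413, 0.39763885736465454), 89.55644226074219) 0.009800172268042416
posttop 295 ((0.643977165222168, 0.1728922575712204), (0.04917381331324577, 0.03632117062807083), 9.193863868713379)
strap -1 40 [0.5471 0.137  0.1763] [0.5262 0.1318 0.1654] [0.5611 0.1419 0.1958]
strap 1 20 [0.5473 0.1807 0.1747] [0.5391 0.1782 0.1663] [0.5555 0.1845 0.1801]
hooktop 300 [0.5225 0.1451 0.1851] [0.6124 0.1744 0.1966] [0.5626 0.1582 0.1906]
nest 1491 ((0.4963373839855194, -0.2533593773841858), (0.1501607596874237, 0.16385121643543243), 1.2524443864822388)
rim 245 ((0.49193865060806274, -0.25291910767555237), 0.04280399903655052) 0.02174742271658765
```

Side: the stand is at (285,240), the housing on the hook at (303,245), the empty nest at (372,187) and the pulley nest at (337,210). Top: the stand is at (270,188), turned by a few degrees; the empty nest is at (433,240). The networks agree with both pictures. Next I move above the bail for a close look.

Emit:
play_rows --plan '[[[0.0325, -0.0345, -0.0072, 0, 0, 0], [0.0325, -0.0345, -0.0072, 0, 0, 0], [0.0325, -0.0345, -0.0072, 0, 0, 0], [0.0325, -0.0345, -0.0072, 0, 0, 0], [0.0325, -0.0345, -0.0072, 0, 0, 0], [0.0325, -0.0345, -0.0072, 0, 0, 0], [0.0325, -0.0345, -0.0072, 0, 0, 0], [0.0325, -0.0345, -0.0072, 0, 0, 0], [0.0325, -0.0345, -0.0072, 0, 0, 0], [0.0325, -0.0345, -0.0072, 0, 0, 0], [0.0325, -0.0345, -0.0072, 0, 0, 0], [0.0325, -0.0345, -0.0072, 0, 0, 0], [0.0325, -0.0345, -0.0072, 0, 0, 0], [0.0325, -0.0345, -0.0072, 0, 0, 0], [0.0325, -0.0345, -0.0072, 0, 0, 0], [0.0325, -0.0345, -0.0072, 0, 0, 0], [0, 0, 0, 0, 0, 0.11], [0, 0, 0, 0, 0, 0.11], [0, 0, 0, 0, 0, 0.11], [0, 0, 0, 0, 0, 0]]]' --hand 1

```text
time: 3.4
position: [0.5, 0.1605, 0.3605]
orientation: [3.142, 0.0, 0.119]
force: [0.2, -0.9, 0.6]
opening: 0.0853
grip_force: 0.0
```

```bash
cat > m.py <<'E'
from h import *
import sys
np.set_printoptions(precision=4,suppress=True)
s=r.get_state();print(s['time'],s['position'],s['orientation'],s['force'])
img,d,P=cloud('wrist',s);save(img,sys.argv[1]+'.png');np.savez(sys.argv[1]+'.npz',img=img,d=d,P=P)
for t in ['housing','bar','grip','stand','hookmark','lip','buffer']:
    o=models.spot_point('wrist',t);print(t,[(np.round(x['position'],4).tolist(),round(float(x['p']),2)) for x in o[:2]])
E
python3 m.py w1
```

```text
3.4 [0.5    0.1605 0.3605] [3.1416 0.     0.1186] [ 0.176  -0.9013  0.5743]
housing [([0.5503, 0.153, 0.0501], 0.66)]
bar [([0.5479, 0.161, 0.1703], 0.83), ([0.6987, -0.1172, -0.0013], 0.18)]
grip [([0.5533, 0.1576, 0.1664], 0.68)]
stand [([0.5666, 0.1576, 0.0016], 0.85)]
hookmark [([0.5745, 0.1605, 0.1668], 0.76), ([0.5494, 0.1622, 0.1698], 0.34)]
lip [([0.5662, 0.1572, 0.1844], 0.67)]
buffer [([0.5725, 0.1607, 0.1681], 0.68), ([0.5818, 0.1609, 0.1744], 0.63)]
```

View pics/w1.png

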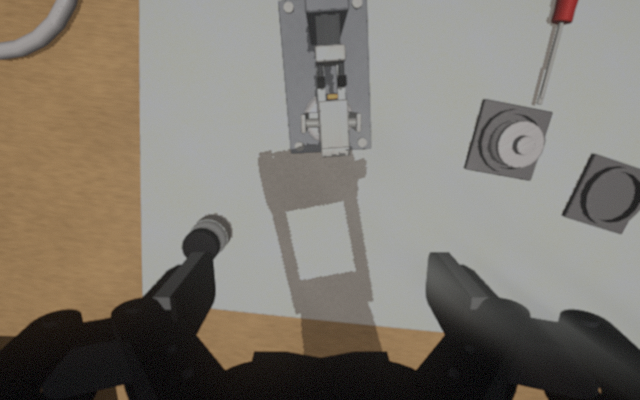

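The stand's hook is centred at about (332,120), with bail straps at (308,122) and (357,122). It is nearly aligned with the tool (a few degrees off). Next I measure the yaws and the strap positions.

```bash
python3 - <<'E'
import numpy as np,cv2
np.set_printoptions(precision=4,suppress=True)
f=np.load('w1.npz');A=f['P'];d=f['d']
P=A[d>0]
def sel(x0,x1,y0,y1,z0,z1): return P[(P[:,0]>x0)&(P[:,0]<x1)&(P[:,1]>y0)&(P[:,1]<y1)&(P[:,2]>z0)&(P[:,2]<z1)]
b=sel(.4,.72,.08,.25,.006,.02)
# edges along x: for each x-bin y extremes
for lo in np.arange(.51,.66,.02):
    q=b[(b[:,0]>lo)&(b[:,0]<lo+.02)]
    if len(q):print('base x %.2f'%lo,len(q),np.percentile(q[:,1],[1,99]),q[:,0].min())
s=sel(.50,.62,.11,.21,.172,.21)
for lo in np.arange(.118,.206,.004):
    q=s[(s[:,1]>lo)&(s[:,1]<lo+.004)]
    if len(q):print('y %.3f'%lo,len(q),'x',np.percentile(q[:,0],[2,50,98]),'z',np.percentile(q[:,2],[5,95]))
img=f['img'][60:180,250:400];cv2.imwrite('pics/w1c.png',cv2.resize(img[...,::-1],None,fx=5,fy=5,interpolation=cv2.INTER_CUBIC))
E
```

```text
base x 0.51 651 [0.0944 0.2046] 0.5101107163245948
base x 0.53 417 [0.0965 0.2084] 0.5300630183658975
base x 0.55 511 [0.1005 0.2118] 0.5500044374166052
base x 0.57 948 [0.1039 0.215 ] 0.5700080080036172
base x 0.59 1119 [0.1086 0.2188] 0.5900005988579448
base x 0.61 1017 [0.1125 0.2226] 0.6100115774795484
base x 0.63 937 [0.1173 0.2264] 0.6300128168151151
base x 0.65 920 [0.1202 0.2301] 0.6500383776412
y 0.130 68 x [0.5471 0.5531 0.5616] z [0.1773 0.1798]
y 0.134 48 x [0.549  0.5559 0.5621] z [0.1721 0.1791]
y 0.138 68 x [0.527  0.5352 0.555 ] z [0.1726 0.1925]
y 0.142 195 x [0.5268 0.5426 0.5636] z [0.1895 0.1922]
y 0.146 289 x [0.5267 0.5503 0.5854] z [0.1895 0.1923]
y 0.150 399 x [0.5257 0.5589 0.6066] z [0.179  0.1923]
y 0.154 455 x [0.5258 0.5628 0.611 ] z [0.1791 0.1931]
y 0.158 394 x [0.5248 0.5572 0.6107] z [0.1888 0.1934]
y 0.162 303 x [0.5327 0.5613 0.6104] z [0.1876 0.1933]
y 0.166 244 x [0.5484 0.5859 0.6098] z [0.1739 0.1936]
y 0.170 199 x [0.5481 0.5967 0.6091] z [0.173  0.1935]
y 0.174 78 x [0.5445 0.6001 0.609 ] z [0.1722 0.1936]
y 0.178 72 x [0.5407 0.5479 0.5558] z [0.1772 0.1794]
y 0.182 18 x [0.5457 0.5518 0.5553] z [0.177  0.1792]
```

View pics/w1c.png

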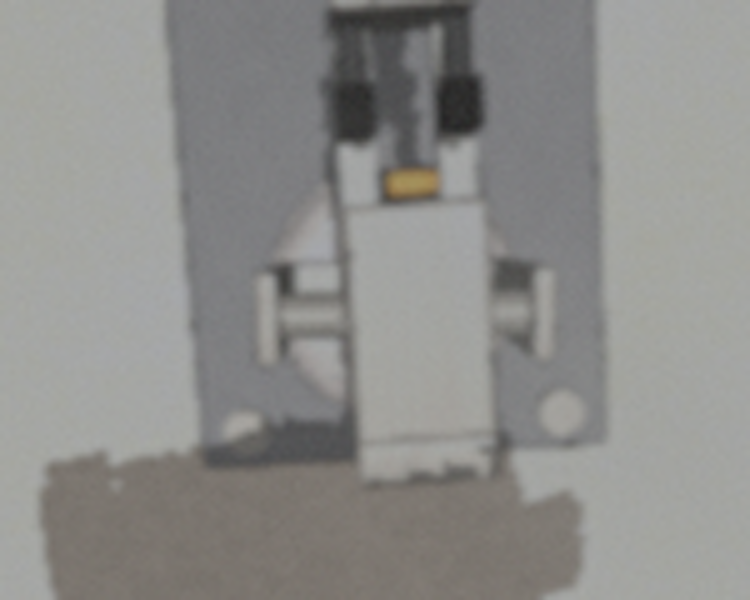

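The crop shows the lip's rear edge at y≈203, the keeper (gold) at y≈185, the buffers (dark) at y≈140, and the straps at (268,317) and (545,312). So the stand's yaw is about 0.18 and the housing's about 0.14, with the grip at about (0.5515, 0.158, 0.165). I go over it and down.

Emit:
play_rows --plan '[[[0.0254, 0.0043, 0, 0, 0, -0.01], [0.0254, 0.0043, 0, 0, 0, -0.01], [0, 0, 0.04, 0, 0, 0], [0, 0, 0.04, 0, 0, 0], [0, 0, 0.03, 0, 0, 0], [0, 0, 0, 0, 0, 0]]]' --hand 1

```text
time: 4.4
position: [0.549, 0.1573, 0.2464]
orientation: [3.141, 0.008, 0.14]
force: [-1.4, -0.8, -0.4]
opening: 0.0855
grip_force: 0.0
```

```bash
python3 m.py w2; python3 - <<'E'
import numpy as np
np.set_printoptions(precision=4,suppress=True)
P=np.load('w1.npz')['P']
for n,v,u in [('liprear',101,333),('lipmid',110,334),('keeper',96.5,332),('bufL',87,321),('bufR',85,342),('buffrontL',89,321)]:
    print(n,P[int(v),u])
E
```

```text
4.4 [0.549  0.1573 0.2464] [3.1406 0.0075 0.1401] [-1.3953 -0.7709 -0.3555]
housing [([0.5488, 0.1582, 0.0509], 0.79)]
bar [([0.5814, 0.1595, 0.1743], 0.66)]
grip []
stand [([0.571, 0.1563, 0.0012], 0.56), ([0.5485, -0.0892, 0.0014], 0.45)]
hookmark [([0.5741, 0.1604, 0.1667], 0.94)]
lip [([0.5665, 0.1575, 0.1829], 0.63)]
buffer [([0.5848, 0.1578, 0.171], 0.75)]
liprear [0.5692 0.1579 0.1909]
lipmid [0.5622 0.1561 0.19  ]
keeper [0.573  0.1592 0.1899]
bufL [0.5795 0.1689 0.1786]
bufR [0.5825 0.1522 0.1897]
buffrontL [0.5784 0.1688 0.1662]
```

View pics/w2.png

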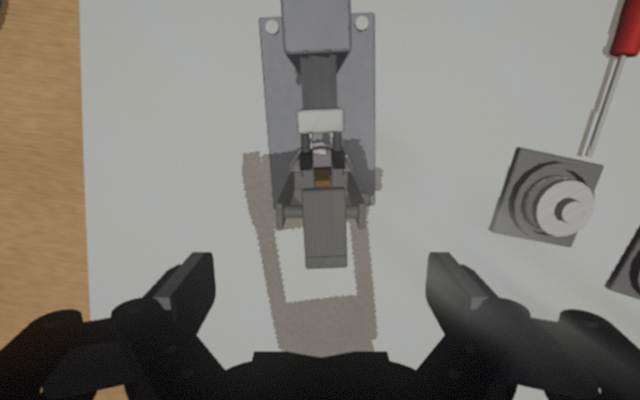

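The straps are at (281,215) and (362,215), level and centred between the fingers (midpoint u≈320). I check their depth points before descending.

```bash
python3 - <<'E'
from h import *
np.set_printoptions(precision=4,suppress=True)
s=r.get_state();print(s['position'],s['orientation'],s['force'])
f=np.load('w2.npz');A=f['P']
for a,b in [(272,292),(352,372)]:
    q=A[195:235,a:b].reshape(-1,3);q=q[(q[:,2]>.172)&(q[:,2]<.185)]
    print(len(q),q.mean(0),np.percentile(q,[3,97],axis=0))
E
```

```text
[0.5521 0.1583 0.2519] [-3.1413 -0.0023  0.1399] [-0.1145 -0.0092 -0.5454]
246 [0.5488 0.1799 0.177 ] [[0.541  0.1751 0.1721]
 [0.5558 0.183  0.1794]]
245 [0.5553 0.1341 0.1771] [[0.5477 0.1312 0.1722]
 [0.5623 0.138  0.1796]]
```

Emit:
play_rows --plan '[[[0, 0.001, 0.03, 0, 0, 0], [0, 0, 0.03, 0, 0, 0], [0, 0, 0.016, 0, 0, 0], [0, 0, 0.01, 0, 0, 0], [0, 0, 0.005, 0, 0, 0], [0, 0, 0, 0, 0, 0], [0, 0, 0, 0, 0, 0]]]'

```text
time: 5.5
position: [0.5522, 0.1573, 0.1604]
orientation: [-3.141, -0.001, 0.14]
force: [-0.4, 0.3, -0.1]
opening: 0.0854
grip_force: 0.0
```

Emit:
play_rows --plan '[[[0, 0, 0, 0, 0, 0], [0, 0, 0, 0, 0, 0], [0, 0, 0, 0, 0, 0], [0, 0, 0, 0, 0, 0], [0, 0, 0, 0, 0, 0], [0, 0, 0, 0, 0, 0], [0, 0, 0, 0, 0, 0]]]' --hand 0

```text
time: 6.2
position: [0.5521, 0.1568, 0.1603]
orientation: [3.141, -0.001, 0.14]
force: [-1.4, -3.1, 6.4]
opening: 0.0511
grip_force: 61.4
```

Emit:
play_rows --plan '[[[0, 0, -0.001, 0, 0, 0], [0, 0, -0.001, 0, 0, 0], [0, 0, -0.001, 0, 0, -0.01], [0, 0, -0.001, 0, 0, -0.01], [0, 0, 0, 0, 0, -0.01], [0, 0, 0, 0, 0, -0.01], [0, 0, 0, 0, 0, 0], [0, 0, 0, 0, 0, 0]]]'

```text
time: 7.0
position: [0.5516, 0.1572, 0.1634]
orientation: [-3.142, 0.0, 0.18]
force: [-0.2, 0.1, -5.2]
opening: 0.0509
grip_force: 63.2
```

```bash
cat > s.py <<'E'
from h import *
np.set_printoptions(precision=4,suppress=True)
s=r.get_state()
y=.182; c,n=np.cos(y),np.sin(y); f=s['force'];p=s['position']
print(s['time'],p,s['orientation'],'F',f,'stand Fx %.2f Fy %.2f'%(c*f[0]+n*f[1],-n*f[0]+c*f[1]),s['ft_torque'],s['opening'])
E
python3 s.py
```

```text
7.0 [0.5516 0.1572 0.1634] [-3.1416  0.0001  0.1797] F [-0.2242  0.0508 -5.2242] stand Fx -0.21 Fy 0.09 [-0.0155 -0.0721 -0.0028] 0.050873523952744096
```

Emit:
play_rows --plan '[[[0.002, 0, 0, 0, 0, 0], [0.002, 0, 0, 0, 0, 0], [0.002, 0, 0, 0, 0, 0], [0.002, 0, 0, 0, 0, 0], [0.002, 0, 0, 0, 0, 0], [0.002, 0, 0, 0, 0, 0], [0.002, 0, 0, 0, 0, 0], [0, 0, 0, 0, 0, 0]]]'

```text
time: 7.8
position: [0.5657, 0.1597, 0.1635]
orientation: [-3.142, -0.0, 0.18]
force: [-0.1, -1.0, -5.5]
opening: 0.0514
grip_force: 63.2
```

Emit:
play_rows --plan '[[[0.001, 0, 0, 0, 0, 0], [0.001, 0, 0, 0, 0, 0], [0.001, 0, 0, 0, 0, 0], [0, 0, 0, 0, 0, 0]]]'

```text
time: 8.2
position: [0.5681, 0.1601, 0.1634]
orientation: [3.142, 0.001, 0.18]
force: [-1.0, 0.4, -5.0]
opening: 0.0513
grip_force: 63.2
```

Emit:
play_rows --plan '[[[0.001, 0, 0, 0, 0, 0], [0.001, 0, 0, 0, 0, 0], [0, 0, 0, 0, 0, 0]]]'

```text
time: 8.5
position: [0.5703, 0.1605, 0.1634]
orientation: [-3.142, 0.0, 0.18]
force: [-2.7, 0.1, -4.6]
opening: 0.0513
grip_force: 63.2
```

Emit:
play_rows --plan '[[[0.001, 0, 0, 0, 0, 0], [0.001, 0, 0, 0, 0, 0], [0, 0, 0, 0, 0, 0]]]'

```text
time: 8.8
position: [0.5722, 0.1609, 0.1633]
orientation: [3.142, 0.0, 0.18]
force: [-2.9, -0.3, -6.0]
opening: 0.0511
grip_force: 63.2
```

Emit:
play_rows --plan '[[[0.001, 0, 0, 0, 0, 0], [0, 0, 0, 0, 0, 0]]]'

```text
time: 9.0
position: [0.5731, 0.161, 0.1633]
orientation: [3.142, 0.001, 0.18]
force: [-2.6, -1.4, -7.0]
opening: 0.0511
grip_force: 63.4
```

Emit:
play_rows --plan '[[[0.001, 0, 0, 0, 0, 0], [0, 0, 0, 0, 0, 0]]]'

```text
time: 9.2
position: [0.5742, 0.1612, 0.1634]
orientation: [3.142, 0.0, 0.18]
force: [-3.6, -1.4, -6.2]
opening: 0.0508
grip_force: 63.4
```

Emit:
play_rows --plan '[[[0.001, 0, 0, 0, 0, 0], [0, 0, 0, 0, 0, 0]]]'

```text
time: 9.4
position: [0.5753, 0.1614, 0.1635]
orientation: [3.142, 0.0, 0.18]
force: [-3.7, -1.0, -5.5]
opening: 0.0511
grip_force: 63.4
```

Emit:
play_rows --plan '[[[0.001, 0, 0, 0, 0, 0], [0, 0, 0, 0, 0, 0]]]'

```text
time: 9.6
position: [0.5764, 0.1616, 0.1635]
orientation: [-3.142, -0.0, 0.18]
force: [-4.4, -0.8, -5.1]
opening: 0.0513
grip_force: 63.4
```

Emit:
play_rows --plan '[[[0.001, 0, 0, 0, 0, 0], [0, 0, 0, 0, 0, 0]]]'

```text
time: 9.8
position: [0.5774, 0.1618, 0.1636]
orientation: [3.142, -0.0, 0.18]
force: [-3.7, -0.5, -4.9]
opening: 0.0509
grip_force: 63.3
```

```bash
python3 s.py
```

```text
9.8 [0.5774 0.1618 0.1636] [ 3.1416 -0.0002  0.1799] F [-3.6787 -0.5155 -4.9441] stand Fx -3.71 Fy 0.16 [-0.1139  0.5881 -0.0671] 0.05093109100621217
```

Emit:
play_rows --plan '[[[0.001, 0, 0, 0, 0, 0], [0, 0, 0, 0, 0, 0]]]'

```text
time: 10.0
position: [0.5778, 0.1619, 0.1635]
orientation: [-3.142, 0.001, 0.18]
force: [-5.9, -1.2, -3.3]
opening: 0.051
grip_force: 63.3
```

Emit:
play_rows --plan '[[[0.0007, 0, 0, 0, 0, 0], [0, 0, 0, 0, 0, 0]]]'

```text
time: 10.2
position: [0.578, 0.1619, 0.1634]
orientation: [3.142, 0.002, 0.18]
force: [-7.8, -0.4, -2.5]
opening: 0.0512
grip_force: 63.4
```

Emit:
play_rows --plan '[[[0.0007, 0, 0, 0, 0, 0], [0, 0, 0, 0, 0, 0], [0, 0, 0, 0, 0, 0]]]'

```text
time: 10.5
position: [0.5782, 0.162, 0.1634]
orientation: [3.142, 0.003, 0.18]
force: [-9.6, -2.1, -1.2]
opening: 0.0511
grip_force: 63.5
```

```bash
python3 s.py
```

```text
10.5 [0.5782 0.162  0.1634] [3.1415 0.003  0.1798] F [-9.5879 -2.1216 -1.189 ] stand Fx -9.81 Fy -0.35 [-0.1943  1.4446  0.0161] 0.051125602357645086
```

Emit:
play_rows --plan '[[[0.0006, 0, 0, 0, 0, 0], [0, 0, 0, 0, 0, 0], [0, 0, 0, 0, 0, 0]]]'

```text
time: 10.8
position: [0.5784, 0.162, 0.1633]
orientation: [3.141, 0.004, 0.18]
force: [-10.7, -1.2, 0.1]
opening: 0.0512
grip_force: 63.6
```

```bash
python3 s.py
```

```text
10.8 [0.5784 0.162  0.1633] [3.1415 0.0039 0.1798] F [-10.7307  -1.2091   0.1296] stand Fx -10.77 Fy 0.75 [-0.297   1.6845  0.0267] 0.0511958786177344
```

Emit:
play_rows --plan '[[[0.0004, 0, 0, 0, 0, 0], [0, 0, 0, 0, 0, 0], [0, 0, -0.002, 0, 0, 0], [0, 0, -0.002, 0, 0, 0], [0, 0, -0.002, 0, 0, 0]]]'

```text
time: 11.3
position: [0.5782, 0.1619, 0.1682]
orientation: [3.141, 0.005, 0.18]
force: [-8.7, -0.5, -10.0]
opening: 0.0514
grip_force: 64.0
```

```bash
python3 s.py
```

```text
11.3 [0.5782 0.1619 0.1682] [3.1413 0.0053 0.1798] F [-8.7084 -0.5216 -9.977 ] stand Fx -8.66 Fy 1.06 [-0.2684  1.3852 -0.0594] 0.051365675810505655
```

Emit:
play_rows --plan '[[[0, 0, -0.002, 0, 0, 0], [0, 0, -0.002, 0, 0, 0], [0, 0, -0.002, 0, 0, 0]]]'

```text
time: 11.6
position: [0.5783, 0.1619, 0.1741]
orientation: [3.141, 0.005, 0.18]
force: [-7.8, -1.4, -11.2]
opening: 0.0513
grip_force: 64.1
```

```bash
python3 s.py
```

```text
11.6 [0.5783 0.1619 0.1741] [3.1412 0.0052 0.1798] F [ -7.838   -1.4142 -11.243 ] stand Fx -7.96 Fy 0.03 [-0.2533  1.2105 -0.0179] 0.0512740125925109
```

Emit:
play_rows --plan '[[[0, 0, -0.002, 0, 0, 0], [0, 0, -0.002, 0, 0, 0], [0, 0, -0.002, 0, 0, 0], [0, 0, -0.002, 0, 0, 0]]]'

```text
time: 12.0
position: [0.5784, 0.1619, 0.1821]
orientation: [3.141, 0.005, 0.18]
force: [-8.4, -1.7, -9.1]
opening: 0.0507
grip_force: 64.1
```

```bash
python3 s.py
```

```text
12.0 [0.5784 0.1619 0.1821] [3.1412 0.005  0.1798] F [-8.4157 -1.6653 -9.1058] stand Fx -8.58 Fy -0.11 [-0.1974  1.1962 -0.0001] 0.0507348750079148
```

Emit:
play_rows --plan '[[[0, 0, -0.003, 0, 0, 0], [0, 0, -0.003, 0, 0, 0], [0, 0, -0.003, 0, 0, 0], [0, 0, -0.003, 0, 0, 0], [0, 0, -0.003, 0, 0, 0], [0, 0, -0.003, 0, 0, 0], [0, 0, -0.003, 0, 0, 0], [0, 0, 0, 0, 0, 0]]]'

```text
time: 12.8
position: [0.5809, 0.1625, 0.205]
orientation: [-3.141, -0.001, 0.18]
force: [0.6, -0.2, -5.9]
opening: 0.0512
grip_force: 64.3
```

```bash
python3 s.py; python3 - <<'E'
from h import *
img,d=camera('side');save(cv2.resize(img[150:320,200:400],None,fx=4,fy=3.5),'s3.png')
E
```

```text
12.8 [0.5809 0.1625 0.205 ] [-3.1415 -0.0009  0.1798] F [ 0.5646 -0.216  -5.9   ] stand Fx 0.52 Fy -0.31 [0.0129 0.0027 0.0013] 0.05119502886468018
```

View pics/s3.png

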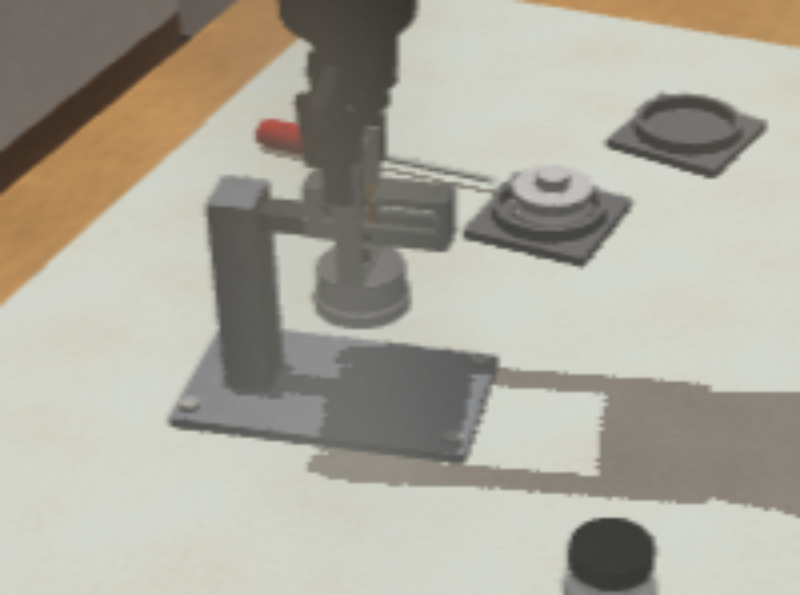

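The picture shows the housing at (362,285), upright, with the hook inside the bail; the bar is above the lip and the keeper is at (370,200). Forces are free, so I draw it off.

Emit:
play_rows --plan '[[[-0.003, 0, 0, 0, 0, 0], [-0.006, 0, 0, 0, 0, 0], [-0.008, 0, 0, 0, 0, 0], [-0.01, 0, 0, 0, 0, 0], [-0.01, 0, 0, 0, 0, 0], [-0.01, 0, 0, 0, 0, 0], [-0.01, 0, 0, 0, 0, 0], [-0.01, 0, 0, 0, 0, 0], [-0.01, 0, 0, 0, 0, 0], [-0.01, 0, 0, 0, 0, 0], [-0.01, 0, 0, 0, 0, 0], [-0.01, 0, 0, 0, 0, 0], [-0.006, 0, 0, 0, 0, 0], [-0.003, 0, 0, 0, 0, 0], [0, 0, 0, 0, 0, 0]]]'

```text
time: 14.35
position: [0.4663, 0.1416, 0.2046]
orientation: [-3.142, -0.0, 0.18]
force: [0.4, 0.4, -5.7]
opening: 0.0511
grip_force: 64.4
```

```bash
python3 s.py; python3 - <<'E'
from h import *
np.set_printoptions(precision=4,suppress=True)
for c in ['top','side']:
    img,d,P=cloud(c)
    for t in ['nest','nest_floor','housing']:
        print(c,t,[(np.round(x['position'],4),round(float(x['p']),2)) for x in models.spot_point(c,t)[:2]])
    m=models.masks_of(c,'nest')[0]['pixels']&(d>0);Q=P[m];q=Q[Q[:,2]<.03]
    k=q[(q[:,2]>.017)]; print('mask',q.shape,cv2.minAreaRect(q[:,:2].astype(np.float32)),'rim',len(k),cv2.minEnclosingCircle(k[:,:2].astype(np.float32)))
E
```

```text
14.35 [0.4663 0.1416 0.2046] [-3.1416 -0.0003  0.1798] F [ 0.4473  0.3547 -5.6561] stand Fx 0.50 Fy 0.27 [-0.0104 -0.0072  0.0208] 0.05109172339389331
top nest [(array([ 0.4943, -0.2555, -0.0046]), 0.62)]
top nest_floor [(array([ 0.49  , -0.2553,  0.009 ]), 0.92)]
top housing [(array([0.47  , 0.1425, 0.0869]), 0.61)]
mask (1422, 3) ((0.4906332194805145, -0.2533310651779175), (0.09806952625513077, 0.09500299394130707), 80.60899353027344) rim 257 ((0.49160656332969666, -0.2529973089694977), 0.043016474694013596)
side nest [(array([ 0.4956, -0.2543, -0.0012]), 0.74)]
side nest_floor [(array([ 0.493 , -0.2545,  0.0081]), 0.87)]
side housing []
mask (628, 3) ((0.4943494498729706, -0.26588377356529236), (0.12874256074428558, 0.10913653671741486), 80.72576904296875) rim 164 ((0.49268606305122375, -0.25467392802238464), 0.04626116156578064)
```

Off the hook. I carry it to above the empty nest at about (0.492, -0.254).

Emit:
play_rows --plan '[[[-0.0015, 0.012, 0, 0, 0, 0], [-0.003, 0.026, 0, 0, 0, 0], [-0.003, 0.026, 0, 0, 0, 0], [-0.003, 0.026, 0, 0, 0, 0], [-0.003, 0.026, 0, 0, 0, 0], [-0.003, 0.026, 0, 0, 0, 0], [-0.003, 0.026, 0, 0, 0, 0], [-0.003, 0.026, 0, 0, 0, 0], [-0.003, 0.026, 0, 0, 0, 0], [-0.003, 0.026, 0, 0, 0, 0], [-0.003, 0.026, 0, 0, 0, 0], [-0.003, 0.026, 0, 0, 0, 0], [-0.003, 0.026, 0, 0, 0, 0], [-0.003, 0.026, 0, 0, 0, 0], [-0.003, 0.026, 0, 0, 0, 0], [-0.0015, 0.012, 0, 0, 0, 0], [-0.0005, 0.006, 0, 0, 0, 0], [0, 0, 0, 0, 0, 0], [0, 0, 0, 0, 0, 0]]]'

```text
time: 16.75
position: [0.4918, -0.2534, 0.2043]
orientation: [-3.141, 0.0, 0.18]
force: [0.1, 0.7, -6.1]
opening: 0.0508
grip_force: 65.6
```

```bash
python3 s.py; python3 - <<'E'
from h import *
np.set_printoptions(precision=4,suppress=True)
s=r.get_state()
ims=[]
for c in ['side','wrist']:
    img,d,P=cloud(c,s)
    np.savez(c+'5.npz',d=d,P=P)
    ims.append(cv2.resize(img[140:260,290:450],(640,480))if c=='side' else img)
    for t in ['nest_floor','housing','bar','grip']:
        print(c,t,[(np.round(x['position'],4),round(float(x['p']),2)) for x in models.spot_point(c,t)[:2]])
    for mm in models.masks_of(c,'housing')[:1]:
        Q=P[mm['pixels']&(d>0)];print(c,len(Q),np.percentile(Q,[2,50,98],axis=0))
save(cv2.resize(np.vstack(ims),(436,600)),'c5.png')
E
```

```text
16.75 [ 0.4918 -0.2534  0.2043] [-3.1408  0.0004  0.1799] F [ 0.0665  0.7229 -6.1172] stand Fx 0.20 Fy 0.70 [ 0.0059 -0.0335 -0.0571] 0.05077398615019496
side nest_floor [(array([ 0.4918, -0.2554,  0.008 ]), 0.8)]
side housing [(array([ 0.487 , -0.2541,  0.0904]), 0.81)]
side bar [(array([ 0.4856, -0.2506,  0.2107]), 0.85), (array([0.5699, 0.1595, 0.1911]), 0.18)]
side grip [(array([ 0.4927, -0.2524,  0.2064]), 0.86)]
side 318 [[ 0.5186 -0.1462  0.0074]
 [ 0.5435 -0.0806  0.0384]
 [ 0.5764 -0.063   0.0529]]
wrist nest_floor []
wrist housing [(array([ 0.4887, -0.2537,  0.0922]), 0.57)]
wrist bar [(array([ 0.4887, -0.2516,  0.2119]), 0.68)]
wrist grip [(array([ 0.4936, -0.2535,  0.2093]), 0.58)]
wrist 12095 [[ 0.4702 -0.2773  0.1009]
 [ 0.4943 -0.2531  0.133 ]
 [ 0.5176 -0.2284  0.2226]]
```

View pics/c5.png

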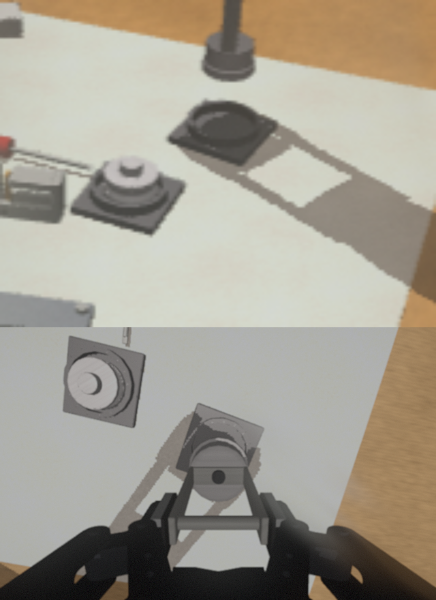

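The upper picture shows the housing hanging above the empty nest at (222,120); the wrist view shows its top flange at (217,475), under the bail. Both look upright. I measure the tilt and the centre from the depth.

```bash
python3 - <<'E'
import numpy as np,cv2
np.set_printoptions(precision=4,suppress=True)
f=np.load('wrist5.npz');P=f['P'][f['d']>0]
near=(np.hypot(P[:,0]-.492,P[:,1]+.2534)<.045)
h,e=np.histogram(P[near,2],np.arange(.08,.24,.004));print([(round(a,3),int(b)) for a,b in zip(e,h) if b>60])
q=P[near&(P[:,2]>.116)&(P[:,2]<.136)]
z0=np.median(q[:,2])
for _ in range(5):
    A=np.c_[q[:,:2]-[.492,-.2534],np.ones(len(q))];c=np.linalg.lstsq(A,q[:,2],rcond=None)[0];res=q[:,2]-A@c
    q=q[abs(res)<.002]
print('plane',c,len(q),'circle',cv2.minEnclosingCircle(q[:,:2].astype(np.float32)),np.percentile(q,[1,99],axis=0))
f=np.load('side5.npz');P=f['P'][f['d']>0]
n=P[(np.hypot(P[:,0]-.492,P[:,1]+.2534)<.05)&(P[:,2]>.085)&(P[:,2]<.12)];print('side body',len(n),np.percentile(n,[1,50,99],axis=0))
E
```

```text
[(np.float64(0.096), 94), (np.float64(0.1), 555), (np.float64(0.104), 62), (np.float64(0.108), 67), (np.float64(0.112), 73), (np.float64(0.116), 77), (np.float64(0.12), 167), (np.float64(0.124), 3321), (np.float64(0.128), 1597), (np.float64(0.132), 362), (np.float64(0.14), 73), (np.float64(0.144), 74), (np.float64(0.148), 66), (np.float64(0.152), 82), (np.float64(0.156), 85), (np.float64(0.16), 92), (np.float64(0.164), 98), (np.float64(0.168), 102), (np.float64(0.172), 105), (np.float64(0.176), 120), (np.float64(0.18), 128), (np.float64(0.184), 134), (np.float64(0.188), 150), (np.float64(0.192), 154), (np.float64(0.196), 275), (np.float64(0.2), 365), (np.float64(0.204), 412), (np.float64(0.208), 531), (np.float64(0.212), 2062), (np.float64(0.216), 1582), (np.float64(0.22), 1400), (np.float64(0.224), 537), (np.float64(0.228), 966), (np.float64(0.232), 304)]
plane [-0.0237 -0.0095  0.1267] 2815 circle ((0.4928306043148041, -0.2539941072463989), 0.026085583493113518) [[ 0.4694 -0.2754  0.1248]
 [ 0.5161 -0.2308  0.1287]]
side body 164 [[ 0.4616 -0.2621  0.0915]
 [ 0.4839 -0.2311  0.1047]
 [ 0.5182 -0.2198  0.1194]]
```

Emit:
play_rows --plan '[[[0, 0, 0.008, 0, 0.006, 0], [0, 0, 0.012, 0, 0.006, 0], [0, 0, 0.012, 0, 0, 0], [0, 0, 0.012, 0, 0, 0], [0, 0, 0.012, 0, 0, 0], [0, 0, 0.008, 0, 0, 0], [0, 0, 0.004, 0, 0, 0], [0, 0, 0.002, 0, 0, 0], [0, 0, 0.002, 0, 0, 0], [0, 0, 0, 0, 0, 0]]]'

```text
time: 18.35
position: [0.493, -0.2541, 0.1326]
orientation: [3.141, -0.012, 0.18]
force: [0.2, 0.6, -4.8]
opening: 0.0508
grip_force: 65.4
```

Emit:
play_rows --plan '[[[0, 0, 0.0015, 0, 0, 0], [0, 0, 0.0015, 0, 0, 0], [0, 0, 0.0015, 0, 0, 0], [0, 0, 0, 0, 0, 0]]]'

```text
time: 18.75
position: [0.4928, -0.2539, 0.1278]
orientation: [-3.141, -0.012, 0.18]
force: [0.4, -0.4, -6.0]
opening: 0.051
grip_force: 65.4
```

Emit:
play_rows --plan '[[[0, 0, 0.001, 0, 0, 0], [0, 0, 0.001, 0, 0, 0], [0, 0, 0, 0, 0, 0]]]'

```text
time: 19.05
position: [0.4928, -0.2539, 0.1259]
orientation: [-3.141, -0.012, 0.18]
force: [-0.2, -0.3, -6.4]
opening: 0.0506
grip_force: 65.4
```

Emit:
play_rows --plan '[[[0, 0, 0.001, 0, 0, 0], [0, 0, 0.0005, 0, 0, 0], [0, 0, 0, 0, 0, 0]]]'

```text
time: 19.35
position: [0.4928, -0.254, 0.1244]
orientation: [-3.141, -0.012, 0.18]
force: [0.5, 0.8, -5.5]
opening: 0.0512
grip_force: 65.4
```

Emit:
play_rows --plan '[[[0, 0, 0.0008, 0, 0, 0], [0, 0, 0, 0, 0, 0]]]'

```text
time: 19.55
position: [0.4931, -0.254, 0.1239]
orientation: [3.141, -0.012, 0.18]
force: [-0.4, -0.0, -2.5]
opening: 0.051
grip_force: 65.9
```

```bash
python3 s.py
```

```text
19.55 [ 0.4931 -0.254   0.1239] [ 3.1414 -0.0123  0.1798] F [-0.4174 -0.0124 -2.5125] stand Fx -0.41 Fy 0.06 [ 0.1776  0.0958 -0.0375] 0.05095299960366877
```

Contact at the expected height. I seat it lightly.

Emit:
play_rows --plan '[[[0, 0, 0.0006, 0, 0, 0], [0, 0, 0.0004, 0, 0, 0], [0, 0, 0, 0, 0, 0]]]'

```text
time: 19.85
position: [0.4935, -0.254, 0.1237]
orientation: [3.141, -0.013, 0.18]
force: [-0.6, 2.2, 7.9]
opening: 0.051
grip_force: 67.3
```

```bash
python3 s.py; python3 - <<'E'
from h import *
for c in ['side','top']:
  for t in ['housing','nest_floor']: print(c,t,[(np.round(x['position'],4),round(float(x['p']),2)) for x in models.spot_point(c,t)[:2]])
E
```

```text
19.85 [ 0.4935 -0.254   0.1237] [ 3.1413 -0.0131  0.1796] F [-0.6429  2.2106  7.8531] stand Fx -0.23 Fy 2.29 [ 0.6704  0.6052 -0.0448] 0.050991688444441984
side housing [(array([ 0.487 , -0.2541,  0.0904]), 0.81)]
side nest_floor [(array([ 0.4918, -0.2554,  0.008 ]), 0.8)]
top housing [(array([0.47  , 0.1425, 0.0869]), 0.61)]
top nest_floor [(array([ 0.49  , -0.2553,  0.009 ]), 0.92)]
```

Emit:
play_rows --plan '[[[0, 0, -0.0005, 0, 0, 0], [0, 0, 0, 0, 0, 0]]]'

```text
time: 20.25
position: [0.4933, -0.254, 0.1238]
orientation: [3.141, -0.013, 0.18]
force: [-0.2, 2.4, 5.8]
opening: 0.051
grip_force: 66.8
```

Emit:
play_rows --plan '[[[0, 0, 0, 0, 0, 0], [0, 0, 0, 0, 0, 0], [0, 0, 0, 0, 0, 0], [0, 0, 0, 0, 0, 0], [0, 0, 0, 0, 0, 0], [0, 0, 0, 0, 0, 0]]]' --hand 1

```text
time: 20.85
position: [0.4929, -0.254, 0.1231]
orientation: [3.142, -0.012, 0.18]
force: [-0.7, 0.2, -0.7]
opening: 0.0851
grip_force: 0.0
```

Emit:
play_rows --plan '[[[0, 0, -0.005, 0, 0, 0], [0, 0, -0.01, 0, 0, 0], [0, 0, -0.02, 0, 0, 0], [0, 0, -0.03, 0, 0, 0], [0, 0, -0.03, 0, 0, 0], [0, 0, -0.03, 0, 0, 0], [0, 0, -0.02, 0, 0, 0], [0, 0, 0, 0, 0, 0], [0, 0, 0, 0, 0, 0]]]'

```text
time: 21.75
position: [0.4912, -0.2543, 0.2688]
orientation: [3.141, -0.013, 0.18]
force: [-0.5, -0.7, -0.1]
opening: 0.0858
grip_force: 0.0
```

```bash
python3 s.py; python3 - <<'E'
from h import *
np.set_printoptions(precision=4,suppress=True)
s=r.get_state(); ims=[]
for c in ['side','wrist']:
    img,d,P=cloud(c,s); ims.append(cv2.resize(img[140:260,290:450],(640,480))if c=='side' else img)
    for t in ['housing','nest_floor']: print(c,t,[(np.round(x['position'],4),round(float(x['p']),2)) for x in models.spot_point(c,t)[:2]])
Q=P[d>0];n=np.hypot(Q[:,0]-.492,Q[:,1]+.254)<.04;q=Q[n&(Q[:,2]>.036)&(Q[:,2]<.054)]
for _ in range(5):
    A=np.c_[q[:,:2]-[.492,-.254],np.ones(len(q))];c=np.linalg.lstsq(A,q[:,2],rcond=None)[0];q=q[abs(q[:,2]-A@c)<.002]
print(c,len(q));save(cv2.resize(np.vstack(ims),(436,600)),'c6.png')
E
```

```text
21.75 [ 0.4912 -0.2543  0.2688] [ 3.1409 -0.0129  0.1798] F [-0.4582 -0.7066 -0.077 ] stand Fx -0.58 Fy -0.61 [ 0.0513 -0.0208 -0.0265] 0.0858161271426179
side housing [(array([ 0.4915, -0.2532,  0.0119]), 0.75), (array([0.3683, 0.3037, 0.0011]), 0.22)]
side nest_floor [(array([ 0.489 , -0.2562,  0.0081]), 0.79)]
wrist housing [(array([ 0.4908, -0.254 ,  0.0124]), 0.86)]
wrist nest_floor [(array([ 0.4924, -0.2565,  0.0136]), 0.37)]
[-0.1366 -0.0302  0.0499] 991
```

View pics/c6.png

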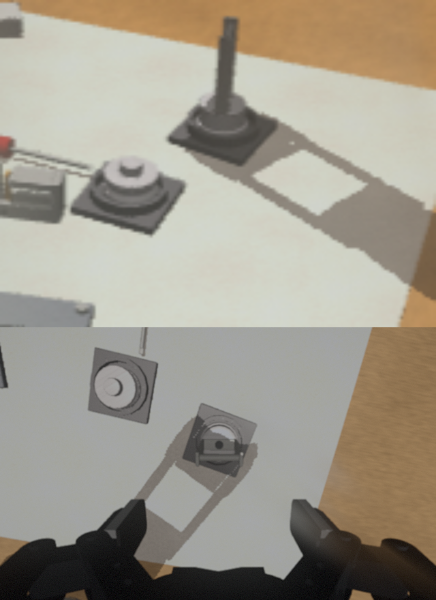

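The housing stands upright inside the nest ring at (222,110) in the side view and is concentric with it at (220,445) in the wrist view. The gripper is clear.

```bash
python3 -c "
from station import r
print(r.finish_job())"
```

```text
the job is handed in; nothing more can be done
None
```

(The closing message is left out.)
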